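House four core and soil specimens in their cut-foam trays

ROBOT

A 7-joint arm with a two-finger parallel gripper is mounted at the origin on the work surface. World frame = base frame: x ahead of the robot, y to its left, z up, the work surface at z = 0. Lengths are in m, angles in rad, forces in N, time in s.
With the tool pointing down it reaches from about 0.35 to 0.775 m from the base axis. Payload 3.1 kg.
Tool frame: the origin (TCP) lies on the centre line of the jaws, within the pads' length; the fingertips stand ahead of it and the grasp point (between the pads) is the TCP (bot.nose_length is the z of the fingertips in the tool frame, in m); z points along the fingers, y is the line along which they close (so a half turn about z gives the same grasp; the last joint's range is limited). The gripper opens to 85 mm and grips with 20 to 120 N. Pads are 22 mm wide; open, the fingers measure 114 mm over their backs; the gripper's body (76 mm by 85 mm) begins 54 mm behind the grasp point. The pads swing forward as they close: fully open they stand 13 mm farther back than shut.
Start: joints at [-1.202, 0.311, 0.014, 1.512, -0.004, 1.319, -0.027], TCP at [0.22, 0.504, 0.25] pointing down, gripper open.
Joint ranges: [-2.7, 2.7], [-0.3, 1.91], [-1.27, 1.3], [0.12, 2.57], [-1.44, 4.58], [0.2, 2.03], [-3.05, 3.05]. Speed limits (rad/s): [2.79, 2.79, 3.14, 3.14, 3.14, 3.14, 3.14].

INTERFACE

Orientations are given as [roll, pitch, yaw] about the fixed x, y, z axes, in that order (R = Rz(yaw) Ry(pitch) Rx(roll)).
In Python, from bench import telemetry, capture, get_calibration, job, spot_in, regions_of, spot_point, bot gives the robot as it stands.
- The arm moves only by the tool drive_tool, never from a script. Its argument "steps" is a list of rows, each a list of 7 numbers: the shift along the tool's x, y, z normalised to -1 to 1, where 1 is 0.3 m, then the turn, a rotation vector about the tool's x, y, z normalised to -1 to 1, where 1 is pi rad, then the opening, from 0 (shut) to 1 (fully open). A call has 1 to 8 rows; each row is the pose to reach, as a shift and turn from the pose commanded when the call began, along the tool's axes at that moment, turning the shorter way round; what a row does not reach only later rows make up. A row lasts 1/10 s, in which the tool goes at most 50 mm and 8.59 degrees, less where a joint would pass 70% of its speed; a pose out of reach is approached as far as the arm can. A call with a number of a shift or a turn outside -1 to 1 is refused whole. A call with a gripper value outside its range is refused whole. The fingers move at their own pace and stop on an object; "force" is the grip in N (left out, the last holds). Time passes only in rows, so rows that repeat a pose let the fingers close. It gives the time, the measured TCP pose, the force, the opening and the grip force at its end, in the units of the state.
- telemetry.get_state(): the state, without advancing time (a new reading comes with each control period).
- capture(name): name is "scene" or "top"; returns the picture (480x640x3 uint8, red, green, blue); there is no depth.
- get_calibration(name): a dict with "mtx" (3x3 intrinsics, pixels), "pose" (4x4, takes a point from camera to world coordinates). Camera axes: x right, y up, looking along -z (the intrinsics and any distortion apply to the point x, -y, -z); pixel columns grow to the right and rows downward; lengths in m; the calibration is good to about 2 mm. A picture is of the moment at which its call begins. get_calibration takes no time and is no camera call.
- job.hand_in(): hands the job in; it is judged then, once.
Trained networks look in the newest picture that a camera, given by its name, has taken for a name from the list of things; names that differ only in an ending like _2 or _b are one class to them, and where a whole thing is asked for, a point or a joint stands for the part that bears it (a point fixed in the world has none). Each returns a list of dicts, best first, with "p" (0 to 1); they miss things now and then, are a little off and sometimes report something else, mostly with a low value. They report only what shows in the picture. A call takes as long as a camera call. They do not tell look-alikes from the thing itself.
- spot_in(camera, name): "box" ([left, top, right, bottom] in pixels, round what is visible of it).
- regions_of(camera, name): "pixels" (480x640 bool, what is visible of it) and "box" ([left, top, right, bottom] in pixels, round what is visible of it).
- spot_point(camera, name): "centre" ([column, row] in pixels: a listed point, or the origin of a listed thing).
The state is a dict: "clock": time; "joint_pos": joint angles; "qd": joint speeds; "effort": joint torques, N m; "ee_pos": TCP position; "tool_rot": TCP orientation; "force": force on the tool from outside, world axes, zero at the start; "torque": the same for the moment, N m; "gripper_width": finger opening in m; "gripper_force": force on a finger pad.
Only numpy, scipy, OpenCV 4.12 (cv2) and the standard library are available. Lean on these libraries where they do the work, as an engineer would, in place of code of your own. Each camera call takes 0.05 s, during which the arm holds its last target. There are 200 camera calls.

TASK

Put each of the four unpacked specimens (sediment slab, drill core, capped sampling ring, resin block) away in the foam tray whose cavity is cut to its outline, upright and flat on the blue floor of the cavity. Set them down gently: do not drop them or tip them over, and leave the jar and the hammer where they are.

Things in the scene. Friction and masses are not known exactly. Their poses are not given: they have to be found in the camera images.
- slab: Sediment slab: a long narrow tray-shaped wooden casing filled to the brim with pale, brown-banded sediment; rigid, 36 mm along its x, 90 mm along its y, 36 mm high, about 0.2 kg. Stands loose on the bench. Origin: centre of its underside; z up.
- core: Granite drill core standing on end: speckled grey-pink stone cylinder, 36 mm diameter, 60 mm high, about 0.16 kg. Stands loose on the bench. Origin: centre of its underside; z up.
- ring: Soil sampling ring standing on end: steel cylinder with an orange plastic cap at both ends, 56 mm diameter, 50 mm high, about 0.25 kg. Stands loose on the bench. Origin: centre of its underside; z up.
- block: Resin-embedded soil block: amber block with a dark brown soil section with pale grains on its top face; 40 mm along its x, 60 mm along its y, 38 mm high, about 0.15 kg. Stands loose on the bench. Origin: centre of its underside; z up.
- tray_slab: Fixed foam tray, outside 92 mm (its x) x 128 mm (its y) x 18 mm high: white board rim round charcoal foam (top 16 mm above the bench). In its middle a cavity 52 mm (along x) by 106 mm (along y), for the sediment slab, with vertical walls, 10 mm deep down to a bright blue floor 6 mm above the bench. Origin: centre of the underside, straight below the cavity's centre; z up. The four trays differ only in the cavity.
- tray_core: Fixed foam tray, outside 92 mm (its x) x 128 mm (its y) x 18 mm high: white board rim round charcoal foam (top 16 mm above the bench). In its middle a cavity 52 mm in diameter, the smaller of the two round ones, for the drill core, with vertical walls, 10 mm deep down to a bright blue floor 6 mm above the bench. Origin: centre of the underside, straight below the cavity's centre; z up. The four trays differ only in the cavity.
- tray_ring: Fixed foam tray, outside 92 mm (its x) x 128 mm (its y) x 18 mm high: white board rim round charcoal foam (top 16 mm above the bench). In its middle a cavity 72 mm in diameter, the larger of the two round ones, for the sampling ring, with vertical walls, 10 mm deep down to a bright blue floor 6 mm above the bench. Origin: centre of the underside, straight below the cavity's centre; z up. The four trays differ only in the cavity.
- tray_block: Fixed foam tray, outside 92 mm (its x) x 128 mm (its y) x 18 mm high: white board rim round charcoal foam (top 16 mm above the bench). In its middle a cavity 56 mm (along x) by 76 mm (along y), for the resin block, with vertical walls, 10 mm deep down to a bright blue floor 6 mm above the bench. Origin: centre of the underside, straight below the cavity's centre; z up. The four trays differ only in the cavity.
- jar: Bystander, to be left alone: glass sample jar with a white cap, 54 mm diameter, 75 mm high, standing at the far side of the bench. Origin: centre of its underside.
- hammer: Bystander, to be left alone: hammer with a blue handle, about 260 mm long, lying at the far side of the bench, roughly across the robot's view (along y). Its own x axis runs along the handle towards the head.
Not all that is in view belongs to the job. Leave any purple look-alike of the block alone. What is shaped like the tray_slab but green is not meant.

How it is judged:
By the outcome, as a careful person would: the job done as asked, in the order asked, and still so for the second after the job is handed in, with the robot touching nothing.
It also fails if it takes over 106 s, if anything falls off the work surface, if the arm or the gripper's body presses on something with over 40 N, if the wrist force passes 120 N, or if a joint passes its speed limit or range.

## Working session

There is one attempt and no reset: what is moved stays moved. The work goes in short steps, Python scripts to look and compute and a tool call to move; the robot and the scene stay as the last step left them, time stands still between calls to the robot, and variables do not carry over. Pictures are saved under pics/ and viewed, at most 14 in all, crops included, and the job is handed in when it is done.

Besides the shell and the picture viewer there is one more tool, called by a JSON object that holds its "method" and its "body", one argument or row to a line. drive_tool: Moves the arm, as the interface text tells. Its arguments: {"type":"object","properties":{"steps":{"type":"array"},"force":{"type":"number"}},"required":["steps"]}

```bash
mkdir -p pics; ls
python3 - <<'E'
from bench import *
import cv2
for n in ("scene","top"):
    im=capture(n); cv2.imwrite(f"pics/{n}0.png",im[:,:,::-1]); c=get_calibration(n); print(n,c)
print(telemetry.get_state(), bot.nose_length)
E
```

```text
pics
scene {'mtx': array([[539.11339486,   0.        , 320.40065015],
       [  0.        , 539.11339486, 236.5410446 ],
       [  0.        ,   0.        ,   1.        ]]), 'pose': array([[ 0.75493482, -0.56408285,  0.33449059,  0.91269742],
       [ 0.65572121,  0.65717311, -0.37168965, -0.40837372],
       [-0.01015447,  0.49993403,  0.86600396,  0.96584702],
       [ 0.        ,  0.        ,  0.        ,  1.        ]])}
top {'mtx': array([[493.22340658,   0.        , 322.58856219],
       [  0.        , 493.22340658, 239.18386433],
       [  0.        ,   0.        ,   1.        ]]), 'pose': array([[-0.01719814,  0.99012857, -0.13910301,  0.43332789],
       [-0.99973585, -0.01490743,  0.01749302,  0.00360719],
       [ 0.01524667,  0.13936711,  0.9901234 ,  0.93296356],
       [ 0.        ,  0.        ,  0.        ,  1.        ]])}
{'clock': 0.1, 'joint_pos': array([-1.20171317,  0.3116686 ,  0.01397305,  1.51292349, -0.00440739,
        1.31920504, -0.02720129]), 'qd': array([ 1.17792446e-03, -8.34335446e-04, -5.70822765e-04, -2.72388747e-03,
       -3.05210788e-04,  8.84906048e-05, -6.73263949e-04]), 'effort': array([ 9.08054626e-04, -3.80859268e+01,  1.46967913e-01, -2.31243414e+01,
        1.23811851e-02,  7.99609552e-03,  2.13708108e-05]), 'ee_pos': array([0.2193541 , 0.50368068, 0.24930622]), 'tool_rot': array([-3.13942036e+00,  7.75426306e-05,  2.73090183e+00]), 'force': array([0.300948  , 0.1462925 , 0.64925134]), 'torque': array([ 0.04686556, -0.04197736,  0.00093349]), 'gripper_force': 0.0, 'gripper_width': 0.0855065567084885} 0.019
```

View pics/top0.png

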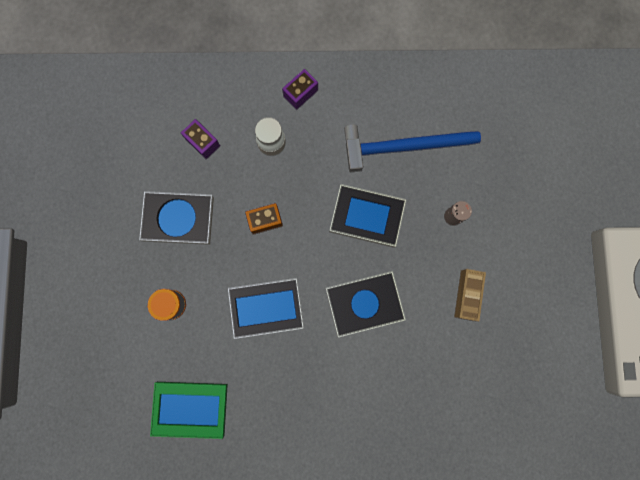

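View pics/scene0.png

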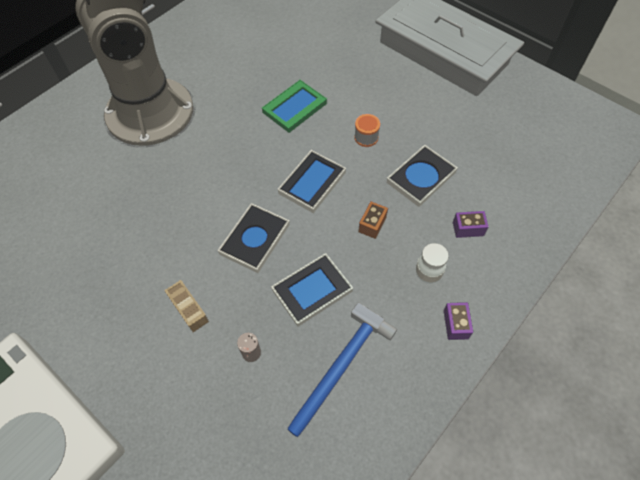

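```bash
cat > h.py <<'E'
from bench import *
import numpy as np, cv2
def proj(n,p):
    c=get_calibration(n); T=np.linalg.inv(c["pose"]); q=T[:3,:3]@np.array(p,float)+T[:3,3]
    q=q*[1,-1,-1]; u=c["mtx"]@q; return u[:2]/u[2], q[2]
def back(n,uv,z):
    c=get_calibration(n); d=np.linalg.inv(c["mtx"])@[uv[0],uv[1],1]; d=c["pose"][:3,:3]@(d*[1,-1,-1]); o=c["pose"][:3,3]
    return (o+d*(z-o[2])/d[2])
E
python3 - <<'E'
from h import *
for n in("scene","top"):
    print(n,[ (p,proj(n,p)) for p in [(0,0,0),(0,0,.3),(.22,.504,.25),(.5,0,0)]])
for n,uv in (("scene",(373,207)),("top",(264,216)),("scene",(249,340)),("top",(461,209))): print(back(n,uv,.045))
E
```

```text
scene [((0, 0, 0), (array([148.91852978, 111.35987484]), np.float64(1.2935043184148551))), ((0, 0, 0.3), (array([104.23105666,   1.67794306]), np.float64(1.0337031318227798))), ((0.22, 0.504, 0.25), (array([357.79366117, -49.80209336]), np.float64(1.1907469821647196))), ((0.5, 0, 0), (array([304.13873678, 227.77745401]), np.float64(1.126259023172485)))]
top [((0, 0, 0), (array([320.78029185, 558.47869012]), np.float64(0.8635349382379849))), ((0, 0, 0.3), (array([323.81451457, 689.49531755]), np.float64(0.5664979183268561))), ((0.22, 0.504, 0.25), (array([-69.49422916, 481.90504094]), np.float64(0.6377902701536887))), ((0.5, 0, 0), (array([316.36966605, 272.99096319]), np.float64(0.9330864438151896)))]
[0.59272237 0.10894567 0.045     ]
[0.60245895 0.09422707 0.045     ]
[ 0.5999734  -0.25621235  0.045     ]
[ 0.61038148 -0.26801768  0.045     ]
```

Run:
```python
from h import *
print(get_calibration("top").keys())
for n in("top","scene"):
    im=capture(n); hsv=cv2.cvtColor(im,cv2.COLOR_RGB2HSV)
    m=cv2.inRange(hsv,(100,150,90),(115,255,255))
    k,l,s,ce=cv2.connectedComponentsWithStats(m)
    for i in range(1,k):
        if s[i,4]>150:
            ys,xs=np.nonzero(l==i)
            P=np.array([back(n,(x,y),.006)[:2] for x,y in zip(xs,ys)])
            r=cv2.minAreaRect((P*1000).astype(np.float32)); print(n,ce[i].round(),P.mean(0).round(4),np.round(r[1],1),round(r[2],1),np.round(r[0],1))
    for t in("slab","core","ring","block","tray_slab","tray_core","tray_ring","tray_block"):
        for d in regions_of(n,t)[:2]:
            ys,xs=np.nonzero(d["pixels"]); print(n,t,round(d["p"],2),d["box"],xs.mean().round(1),ys.mean().round(1))
        print("   pt",[(np.round(d["centre"],1),round(d["p"],2),back(n,d["centre"],0).round(3)[:2]) for d in spot_point(n,t)[:2]])
```

```text
dict_keys(['mtx', 'pose'])
top [422. 142.] [ 0.753  -0.2103] [ 22.6 236.2] 5.4 [ 752.7 -208.4]
top [176. 218.] [0.6093 0.2644] [69.8 68.1] 1.1 [610.3 265.2]Traceback (most recent call last):
  File "<stdin>", line 10, in <module>
  File "h.py", line 7, in back
    c=get_calibration(n); d=np.linalg.inv(c["mtx"])@[uv[0],uv[1],1]; d=c["pose"][:3,:3]@(d*[1,-1,-1]); o=c["pose"][:3,3]
ValueError: time passes only in moves, steps and waits
```

```bash
sed -i 's/^def proj/import functools\nget_calibration=functools.lru_cache(get_calibration)\ndef proj/' h.py
python3 - <<'E'
from h import *
for n in("top","scene"):
    im=capture(n); hsv=cv2.cvtColor(im,cv2.COLOR_RGB2HSV)
    m=cv2.inRange(hsv,(100,150,90),(115,255,255))
    k,l,s,ce=cv2.connectedComponentsWithStats(m)
    for i in range(1,k):
        if s[i,4]>150:
            ys,xs=np.nonzero(l==i)
            P=np.array([back(n,(x,y),.006)[:2] for x,y in zip(xs,ys)])
            r=cv2.minAreaRect((P*1000).astype(np.float32)); print(n,ce[i].round(),P.mean(0).round(4),np.round(r[1],1),round(r[2],1),np.round(r[0],1))
    for t in("slab","core","ring","block","tray_slab","tray_core","tray_ring","tray_block"):
        for d in regions_of(n,t)[:2]:
            ys,xs=np.nonzero(d["pixels"]); print(n,t,round(d["p"],2),d["box"],xs.mean().round(1),ys.mean().round(1))
        print("   pt",[(np.round(d["centre"],1),round(d["p"],2),back(n,d["centre"],0).round(3)[:2]) for d in spot_point(n,t)[:2]])
E
```

```text
top [422. 142.] [ 0.753  -0.2104] [ 22.7 236.2] 5.4 [ 752.7 -208.4]
top [176. 218.] [0.6093 0.2644] [69.9 69. ] 9.6 [609.5 264.3]
top [367. 215.] [ 0.6081 -0.0985] [76.1 55.5] 75.7 [608.2 -98.4]
top [266. 308.] [0.4364 0.0954] [ 52.9 106.5] 7.2 [436.5  95.4]
top [365. 304.] [ 0.4408 -0.089 ] [50.5 51.9] 88.6 [440.4 -88.9]
top [189. 410.] [0.257  0.2338] [104.4  50.6] 87.0 [257.1 233.8]
top slab 0.55 [456.5, 272.1, 487.1, 321.6] 469.6 294.4
   pt [(array([466.5, 296. ]), 0.76, array([ 0.452, -0.283])), (array([365.9, 213.4]), 0.66, array([ 0.613, -0.097]))]
top core 0.55 [442.6, 202.2, 468.1, 226.9] 457.4 213.3
   pt [(array([451.7, 217.7]), 0.82, array([ 0.603, -0.263]))]
top ring 0.9 [145.3, 287.1, 188.4, 322.2] 166.3 304.7
   pt [(array([168.5, 302.4]), 0.78, array([0.45 , 0.277]))]
top block 0.92 [247.5, 203.7, 280.6, 235.1] 263.1 218.8
top block 0.7 [180.9, 123.2, 220.4, 159.7] 200.1 139.1
   pt [(array([202.7, 143. ]), 0.88, array([0.758, 0.218])), (array([298.9,  95. ]), 0.83, array([0.855, 0.029]))]
top tray_slab 0.56 [228.2, 277.1, 301.9, 337.2] 265.0 308.2
   pt [(array([268
[... 1533 characters left out ...]
2]), 0.89, array([0.862, 0.029])), (array([470.9, 230.1]), 0.87, array([0.767, 0.221]))]
scene tray_slab 0.93 [261.2, 78.8, 326.8, 133.1] 293.8 105.6
scene tray_slab 0.66 [278.1, 151.4, 343.5, 214.6] 311.5 181.1
   pt [(array([294.3, 107.2]), 0.74, array([0.257, 0.236])), (array([310.8, 183. ]), 0.66, array([0.435, 0.095]))]
scene tray_core 0.83 [216.0, 201.6, 288.5, 273.1] 253.8 237.7
   pt [(array([251.3, 239.2]), 0.84, array([ 0.435, -0.092]))]
scene tray_ring 0.73 [385.5, 147.3, 456.8, 205.6] 421.4 175.3
   pt [(array([420.9, 175.7]), 0.62, array([0.606, 0.268]))]
scene tray_block 0.83 [272.2, 255.7, 352.4, 324.3] 311.8 289.2
   pt [(array([311.5, 289.5]), 0.56, array([ 0.605, -0.096]))]
```

Candidates (top view): the block could be amber (264,217), purple (200,138) or purple (300,88), so I choose amber. tray_slab could be white-rimmed (266,308) or green (189,410), so I choose white-rimmed. The round cavities are small (365,304) for the core and large (177,218) for the ring. Next I fit poses and check in one crop.

```bash
cat >> h.py <<'E'
from scipy.optimize import minimize
SZ=dict(slab=(36,90,36),block=(40,60,38),core=(36,36,60),ring=(56,56,50))
def pts(t,x,y,a,z0=0):
    w,l,h=np.array(SZ[t])/1000
    if t in("core","ring"):
        th=np.linspace(0,2*np.pi,40); B=np.c_[np.cos(th),np.sin(th)]*w/2
    else: B=np.array([[1,1],[1,-1],[-1,-1],[-1,1]])*[w/2,l/2]
    R=np.array([[np.cos(a),-np.sin(a)],[np.sin(a),np.cos(a)]]); B=B@R.T+[x,y]
    return np.array([[*b,z] for b in B for z in(z0,z0+h)])
def hull(n,t,p,z0=0):
    return cv2.convexHull(np.array([proj(n,q)[0] for q in pts(t,*p,z0)],np.float32))[:,0]
def fit(t,masks,p0,z0=0):
    def cost(p):
        c=0
        for n,m in masks.items():
            r=np.zeros((480*2,640*2),np.uint8); cv2.fillConvexPoly(r,np.round((hull(n,t,p,z0)+.5)*2*16-8).astype(int),1,shift=4)
            M=cv2.resize(m.astype(np.uint8),None,fx=2,fy=2,interpolation=0)
            c+=1-(r&M).sum()/max(1,(r|M).sum())
        return c
    best=None
    for a in ([p0[2]] if len(p0)==3 else np.arange(0,np.pi,np.pi/6)):
        if t in("core","ring") and a>0: break
        s=minimize(cost,[p0[0],p0[1],a],method="Nelder-Mead",options=dict(maxiter=150,initial_simplex=np.array([p0[0],p0[1],a])+np.array([[0,0,0],[.008,0,0],[0,.008,0],[0,0,.2]])))
        if best is None or s.fun<best.fun: best=s
    return best.x,best.fun
def seg(im,box,pad=6):
    l,t,r,b=[int(v) for v in box]; L,T,R,B=max(l-pad,0),max(t-pad,0),r+pad,b+pad
    d=im.astype(int); bg=np.median(np.r_[d[T,L:R],d[B,L:R],d[T:B,L],d[T:B,R]],0)
    ch=d/ d.sum(2,keepdims=True).clip(1)-bg/bg.sum()
    f=((np.abs(ch).sum(2)>.06)|((d.sum(2)-bg.sum())>50))
    m=np.zeros((480,640),bool); m[T:B,L:R]=f[T:B,L:R]
    k,lab,s,_=cv2.connectedComponentsWithStats(m.astype(np.uint8)); o=np.zeros((480,640),np.uint8)
    if k>1:
        c=[p[:,0] for p in cv2.findContours((lab==1+s[1:,4].argmax()).astype(np.uint8),0,1)[0]]
        cv2.fillConvexPoly(o,cv2.convexHull(np.vstack(c)),1)
    return o
E
cat > m.py <<'E'
from h import *
B=dict(slab=dict(top=(456,270,487,322),scene=(164,281,209,332)),core=dict(top=(443,202,471,227),scene=(238,332,263,361)),
 ring=dict(top=(146,287,186,322),scene=(353,114,383,148)),block=dict(top=(247,203,283,233),scene=(358,201,390,238)))
G=dict(slab=(.452,-.281),core=(.605,-.262),ring=(.45,.272),block=(.60,.095))
I={n:capture(n) for n in("top","scene")}; O={n:I[n].copy() for n in I}
for t in B:
    M={n:seg(I[n],B[t][n]) for n in I}
    p,f=fit(t,M,G[t]); print(t,p[:2].round(4),np.degrees(p[2]).round(1),round(f,3),[fit(t,{n:M[n]},[*p])[0].round(4) for n in M])
    for n in O:
        cv2.polylines(O[n],[np.round(hull(n,t,p)).astype(int)],True,(0,255,0)); 
crop=np.hstack([np.vstack([cv2.resize(O[n][y:y+50,x:x+50],(200,200),interpolation=0) for n,x,y in ((k,)+tuple(int(v)-8 for v in B[t][k][:2]) for k in("top","scene"))]) for t in B])
cv2.imwrite("pics/fit.png",crop[:,:,::-1])
E
python3 m.py
```

```text
slab [ 0.4531 -0.2817] 78.5 0.108 [array([ 0.454 , -0.2829,  1.3742]), array([ 0.4521, -0.281 ,  1.3731])]Traceback (most recent call last):
  File "m.py", line 8, in <module>
    p,f=fit(t,M,G[t]); print(t,p[:2].round(4),np.degrees(p[2]).round(1),round(f,3),[fit(t,{n:M[n]},[*p])[0].round(4) for n in M])
                                                                                    ~~~^^^^^^^^^^^^^^^^^
  File "h.py", line 35, in fit
    return best.x,best.fun
           ^^^^^^
AttributeError: 'NoneType' object has no attribute 'x'
```

```bash
sed -i 's/ and a>0: break/ and best is not None: break/' h.py; python3 m.py
```

```text
slab [ 0.4531 -0.2816] 78.7 0.111 [array([ 0.454 , -0.2827,  1.3734]), array([ 0.452 , -0.2807,  1.3792])]
core [ 0.6055 -0.2641] 1.8 0.533 [array([ 0.6059, -0.2653,  0.0759]), array([ 0.6036, -0.2631,  0.1285])]
ring [0.4458 0.273 ] 10.3 0.46 [array([0.4457, 0.2729, 0.3154]), array([0.4378, 0.2863, 0.0708])]
block [0.6026 0.0981] 196.1 0.096 [array([0.6031, 0.0973, 3.3809]), array([0.6021, 0.0994, 3.4265])]
```

View pics/fit.png

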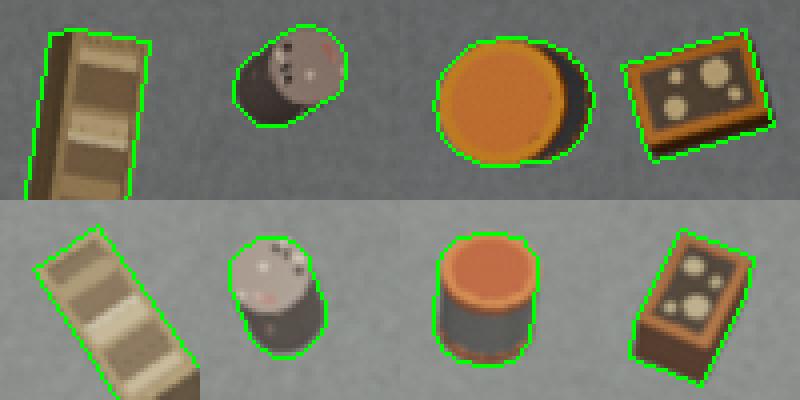

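The fits sit on all four specimens in both views (top row is top camera, bottom row is scene). The block crop is the amber one, with orange sides and a dark top.

```bash
cat > go.py <<'E'
import sys; from bench import telemetry
import numpy as np
from scipy.spatial.transform import Rotation as R
s=telemetry.get_state(); p=np.array(s["ee_pos"]); r=R.from_euler("xyz",s["tool_rot"])
print(round(s["clock"],1),p.round(4),np.degrees(s["tool_rot"]).round(1),"w",round(s["gripper_width"],4),"F",np.round(s["force"],1),"j7",round(s["joint_pos"][6],2))
for a in sys.argv[1:]:
    x,y,z,psi=map(float,a.split(",")); q=R.from_euler("xyz",[180,0,psi],degrees=True)
    print(a,"->",(r.inv().apply(np.array([x,y,z])-p)/.3).round(4),((r.inv()*q).as_rotvec()/np.pi).round(4))
E
python3 go.py 0.35,0.24,0.22,160 0.40,0.19,0.22,168.7
```

```text
2.0 [0.2196 0.5043 0.2503] [180.    0.  156.5] w 0.0853 F [ 0.2 -0.5 -0.3] j7 -0.03
0.35,0.24,0.22,160 -> [-0.7502 -0.6341  0.101 ] [ 0.      0.     -0.0196]
0.40,0.19,0.22,168.7 -> [-0.9696 -0.7204  0.101 ] [ 0.     0.    -0.068]
```

{"method": "drive_tool", "body": {
  "steps": [
    [-0.97,-0.72,0.1,0,0,-0.068,1],
    [-0.97,-0.72,0.1,0,0,-0.068,1],
    [-0.97,-0.72,0.1,0,0,-0.068,1],
    [-0.97,-0.72,0.1,0,0,-0.068,1],
    [-0.97,-0.72,0.1,0,0,-0.068,1],
    [-0.97,-0.72,0.1,0,0,-0.068,1],
    [-0.97,-0.72,0.1,0,0,-0.068,1],
    [-0.97,-0.72,0.1,0,0,-0.068,1]
  ],
  "force": 40
}}

```text
clock: 2.85
ee_pos: [0.4029, 0.1835, 0.2204]
tool_rot: [-3.139, 0.002, 2.934]
force: [-0.2, 0.0, -0.5]
gripper_width: 0.0853
gripper_force: 0.0
```

```bash
python3 go.py 0.44,-0.09,0.22,168.7
```

```text
2.9 [0.4029 0.1835 0.2204] [-1.799e+02  1.000e-01  1.681e+02] w 0.0853 F [-0.2  0.  -0.5] j7 0.92
0.44,-0.09,0.22,168.7 -> [-0.3087 -0.8668  0.0039] [-0.0008  0.0007 -0.0031]
```

{"method": "drive_tool", "body": {
  "steps": [
    [-0.35,-0.92,0,0,0,-0.003,1],
    [-0.35,-0.92,0,0,0,-0.003,1],
    [-0.35,-0.92,0,0,0,-0.003,1],
    [-0.35,-0.92,0,0,0,-0.003,1],
    [-0.35,-0.92,0,0,0,-0.003,1],
    [-0.35,-0.92,0,0,0,-0.003,1],
    [-0.35,-0.92,0,0,0,-0.003,1],
    [-0.35,-0.92,0,0,0,-0.003,1]
  ]
}}

```text
clock: 3.65
ee_pos: [0.449, -0.1023, 0.2204]
tool_rot: [3.141, 0.0, 2.95]
force: [0.1, 1.0, 0.4]
gripper_width: 0.0856
gripper_force: 0.0
```

```bash
python3 go.py 0.453,-0.282,0.12,168.7
```

```text
3.6 [ 0.449  -0.1023  0.2204] [180.   0. 169.] w 0.0856 F [0.1 1.  0.4] j7 1.66
0.453,-0.282,0.12,168.7 -> [-0.1269 -0.5857  0.3345] [0.0001 0.     0.0019]
```

{"method": "drive_tool", "body": {
  "steps": [
    [-0.127,-0.586,0.2,0,0,0.002,1],
    [-0.127,-0.586,0.2,0,0,0.002,1],
    [-0.127,-0.586,0.33,0,0,0.002,1],
    [-0.127,-0.586,0.33,0,0,0.002,1],
    [-0.127,-0.586,0.33,0,0,0.002,1],
    [-0.127,-0.586,0.33,0,0,0.002,1],
    [-0.127,-0.586,0.33,0,0,0.002,1]
  ]
}}

```text
clock: 4.35
ee_pos: [0.4552, -0.2784, 0.1218]
tool_rot: [3.14, 0.001, 2.951]
force: [1.2, 1.3, 0.3]
gripper_width: 0.0858
gripper_force: 0.0
```

```bash
python3 go.py 0.453,-0.282,0.034,168.7
python3 - <<'E'
from h import *
a=capture("scene")[220:400,100:340]; cv2.imwrite("pics/ab.png",cv2.resize(a,(720,540))[:,:,::-1])
E
```

```text
4.3 [ 0.4552 -0.2784  0.1218] [1.799e+02 1.000e-01 1.691e+02] w 0.0858 F [1.2 1.3 0.3] j7 2.15
0.453,-0.282,0.034,168.7 -> [ 0.0052 -0.0136  0.2926] [0.0007 0.0003 0.0022]
```

View pics/ab.png

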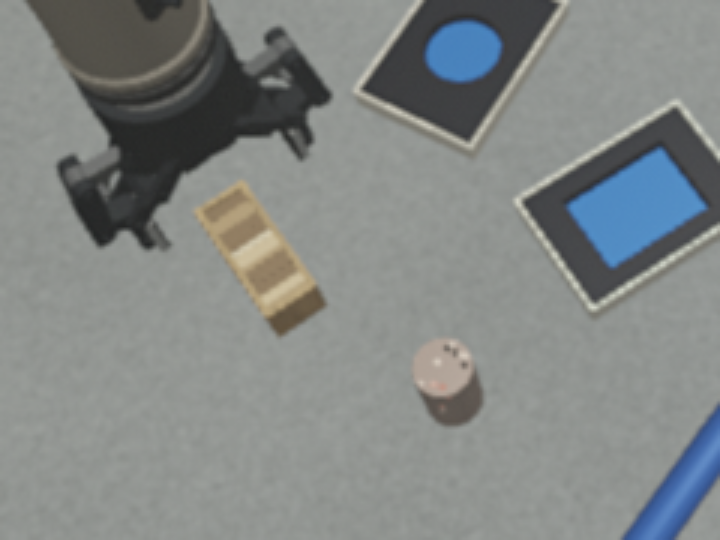

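The gripper is open above the slab: fingertips at crop (303,150) and (160,245), jaw line across the slab's short side. I'll check the projection of the tips.

```bash
python3 - <<'E'
from h import *
from scipy.spatial.transform import Rotation as R
s=telemetry.get_state(); r=R.from_euler("xyz",s["tool_rot"])
for zt in(.019,.006):
  for y in(-.043,.043): print(zt,(proj("scene",s["ee_pos"]+r.apply([0,y,zt]))[0]-[100,220])*3)
E
python3 go.py 0.453,-0.282,0.034,168.7
```

```text
0.019 [168.62077744 241.89088516]
0.019 [295.64475741 158.58468863]
0.006 [162.32937055 232.84872783]
0.006 [291.02948858 148.80139319]
4.4 [ 0.4556 -0.2784  0.1222] [1.799e+02 1.000e-01 1.691e+02] w 0.0851 F [ 0.4  1.2 -0.5] j7 2.15
0.453,-0.282,0.034,168.7 -> [ 0.0068 -0.014   0.2941] [0.0006 0.0006 0.0024]
```

{"method": "drive_tool", "body": {
  "steps": [
    [0.007,-0.014,0.1,0,0,0.002,1],
    [0.007,-0.014,0.18,0,0,0.002,1],
    [0.007,-0.014,0.24,0,0,0.002,1],
    [0.007,-0.014,0.28,0,0,0.002,1],
    [0.007,-0.014,0.294,0,0,0.002,1],
    [0.007,-0.014,0.294,0,0,0.002,1],
    [0.007,-0.014,0.294,0,0,0.002,1]
  ]
}}

```text
clock: 5.1
ee_pos: [0.4519, -0.2849, 0.0342]
tool_rot: [-3.141, 0.002, 2.942]
force: [0.5, -0.5, 0.9]
gripper_width: 0.0857
gripper_force: 0.0
```

```bash
python3 go.py 0.453,-0.282,0.034,168.7
```

```text
5.1 [ 0.4519 -0.2849  0.0342] [-1.800e+02  1.000e-01  1.686e+02] w 0.0857 F [ 0.5 -0.5  0.9] j7 2.22
0.453,-0.282,0.034,168.7 -> [-0.0018  0.0102  0.0008] [-0.0001  0.0007 -0.0007]
```

{"method": "drive_tool", "body": {
  "steps": [
    [-0.002,0.009,0,0,0,0,0.7],
    [-0.002,0.009,0,0,0,0,0.5],
    [-0.002,0.009,0,0,0,0,0.3],
    [-0.002,0.009,0,0,0,0,0.1],
    [-0.002,0.009,0,0,0,0,0.1],
    [-0.002,0.009,0,0,0,0,0.1],
    [-0.002,0.009,0,0,0,0,0.1],
    [-0.002,0.009,0,0,0,0,0.1]
  ],
  "force": 40
}}

```text
clock: 5.9
ee_pos: [0.4524, -0.2824, 0.0335]
tool_rot: [-3.141, 0.001, 2.941]
force: [0.2, 0.5, 4.2]
gripper_width: 0.035
gripper_force: 42.8
```

```bash
python3 go.py 0.45,-0.18,0.14,140 0.436,-0.05,0.14,110
```

```text
5.9 [ 0.4524 -0.2824  0.0335] [-1.800e+02  1.000e-01  1.685e+02] w 0.035 F [0.2 0.5 4.2] j7 2.21
0.45,-0.18,0.14,140 -> [ 0.0754  0.333  -0.355 ] [0.     0.0003 0.1584]
0.436,-0.05,0.14,110 -> [ 0.2074  0.7484 -0.3551] [1.000e-04 3.000e-04 3.251e-01]
```

{"method": "drive_tool", "body": {
  "steps": [
    [0,0,-0.1,0,0,0,0.1],
    [0,0,-0.25,0,0,0,0.1],
    [0.02,0.1,-0.33,0,0,0.04,0.1],
    [0.05,0.23,-0.355,0,0,0.08,0.1],
    [0.08,0.36,-0.355,0,0,0.12,0.1],
    [0.12,0.49,-0.355,0,0,0.16,0.1],
    [0.16,0.62,-0.355,0,0,0.2,0.1],
    [0.2,0.74,-0.355,0,0,0.24,0.1]
  ]
}}

```text
clock: 6.7
ee_pos: [0.4361, -0.0517, 0.1387]
tool_rot: [-3.14, -0.001, 2.186]
force: [1.5, -0.1, -1.9]
gripper_width: 0.0351
gripper_force: 42.0
```

```bash
python3 go.py 0.436,0.096,0.14,97.2
```

```text
6.7 [ 0.4361 -0.0517  0.1387] [-1.799e+02 -1.000e-01  1.253e+02] w 0.0351 F [ 1.5 -0.1 -1.9] j7 0.88
0.436,0.096,0.14,97.2 -> [ 0.4023  0.284  -0.0043] [-0.0006 -0.0003  0.1559]
```

{"method": "drive_tool", "body": {
  "steps": [
    [0.1,0.07,0,0,0,0.04,0.1],
    [0.22,0.155,0,0,0,0.08,0.1],
    [0.34,0.24,0,0,0,0.12,0.1],
    [0.402,0.284,0,0,0,0.156,0.1],
    [0.402,0.284,0,0,0,0.156,0.1],
    [0.402,0.284,0,0,0,0.156,0.1],
    [0.402,0.284,0,0,0,0.156,0.1],
    [0.402,0.284,0,0,0,0.156,0.1]
  ]
}}

```text
clock: 7.5
ee_pos: [0.4366, 0.0923, 0.1394]
tool_rot: [-3.141, 0.0, 1.698]
force: [-0.1, 0.1, -1.5]
gripper_width: 0.0351
gripper_force: 42.0
```

```bash
python3 go.py 0.436,0.096,0.05,97.2
python3 - <<'E'
from h import *
a=np.hstack([capture("scene")[90:240,240:380],capture("top")[230:380,190:330]]); cv2.imwrite("pics/ab2.png",cv2.resize(a,None,fx=2.8,fy=2.8)[:,:,::-1])
E
```

```text
7.5 [0.4366 0.0923 0.1394] [-180.     0.    97.3] w 0.0351 F [-0.1  0.1 -1.5] j7 0.08
0.436,0.096,0.05,97.2 -> [ 0.0128 -0.0004  0.2981] [-0.0002  0.0002  0.0005]
```

View pics/ab2.png

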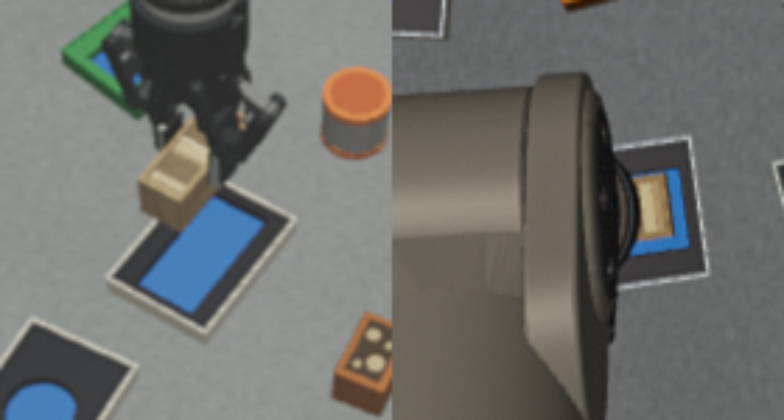

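The slab hangs level over the white-rimmed tray. In the scene crop it is at (180,190), and in the top crop it lies inside the cavity at (655,210). Lowering.

{"method": "drive_tool", "body": {
  "steps": [
    [0.013,0,0.1,0,0,0,0.1],
    [0.013,0,0.2,0,0,0,0.1],
    [0.013,0,0.26,0,0,0,0.1],
    [0.013,0,0.29,0,0,0,0.1],
    [0.013,0,0.298,0,0,0,0.1],
    [0.013,0,0.298,0,0,0,0.1],
    [0.013,0,0.298,0,0,0,0.1]
  ]
}}

```text
clock: 8.3
ee_pos: [0.4374, 0.0979, 0.0512]
tool_rot: [3.139, -0.001, 1.7]
force: [0.1, 1.4, -1.6]
gripper_width: 0.0349
gripper_force: 42.0
```

```bash
python3 go.py 0.436,0.096,0.0395,97.2
```

```text
8.3 [0.4374 0.0979 0.0512] [179.9  -0.   97.4] w 0.0349 F [ 0.1  1.4 -1.6] j7 0.19
0.436,0.096,0.0395,97.2 -> [-0.0058 -0.0054  0.0389] [ 0.0007 -0.0002  0.0013]
```

{"method": "drive_tool", "body": {
  "steps": [
    [-0.003,-0.003,0.01,0,0,0,0.1],
    [-0.003,-0.003,0.018,0,0,0,0.1],
    [-0.003,-0.003,0.026,0,0,0,0.1],
    [-0.003,-0.003,0.033,0,0,0,0.1],
    [-0.003,-0.003,0.038,0,0,0,0.1],
    [-0.003,-0.003,0.038,0,0,0,0.1],
    [-0.003,-0.003,0.038,0,0,0,0.1]
  ]
}}

```text
clock: 9.0
ee_pos: [0.4354, 0.0969, 0.0395]
tool_rot: [-3.141, -0.001, 1.701]
force: [-1.9, -1.1, 8.0]
gripper_width: 0.0349
gripper_force: 43.1
```

```bash
python3 go.py 0.436,0.096,0.0395,97.2
```

```text
9.0 [0.4354 0.0969 0.0395] [-1.80e+02 -1.00e-01  9.74e+01] w 0.0349 F [-1.9 -1.1  8. ] j7 0.21
0.436,0.096,0.0395,97.2 -> [-0.0032  0.0015  0.0001] [-0.0002 -0.0003  0.0014]
```

{"method": "drive_tool", "body": {
  "steps": [
    [0,0,0,0,0,0,0.5],
    [0,0,0,0,0,0,0.7],
    [0,0,0,0,0,0,0.8],
    [0,0,0,0,0,0,0.8],
    [0,0,-0.05,0,0,0,0.8],
    [0,0,-0.15,0,0,0,0.8],
    [0,0,-0.3,0,0,0,1],
    [0,0,-0.35,0,0,0,1]
  ]
}}

```text
clock: 9.8
ee_pos: [0.4381, 0.0969, 0.1473]
tool_rot: [3.135, -0.001, 1.7]
force: [0.8, -0.1, 0.1]
gripper_width: 0.085
gripper_force: 0.0
```

```bash
python3 go.py 0.5,-0.10,0.15,97.2  0.52,-0.15,0.15,97.2
```

```text
9.8 [0.4381 0.0969 0.1473] [ 1.796e+02 -1.000e-01  9.740e+01] w 0.085 F [ 0.8 -0.1  0.1] j7 0.06
0.5,-0.10,0.15,97.2 -> [-0.6776  0.12   -0.009 ] [ 0.0021 -0.0004  0.0012]
0.52,-0.15,0.15,97.2 -> [-0.8515  0.1645 -0.0089] [ 0.0021 -0.0004  0.0012]
```

Next the core at (0.605,-0.264), approached at z 0.15.

{"method": "drive_tool", "body": {
  "steps": [
    [-0.85,0.165,0,0,0,0,1],
    [-0.85,0.165,0,0,0,0,1],
    [-0.85,0.165,0,0,0,0,1],
    [-0.85,0.165,0,0,0,0,1],
    [-0.85,0.165,0,0,0,0,1],
    [-0.85,0.165,0,0,0,0,1]
  ]
}}

```text
clock: 10.4
ee_pos: [0.5176, -0.1584, 0.1445]
tool_rot: [3.141, 0.007, 1.69]
force: [-0.3, -0.7, 0.3]
gripper_width: 0.0857
gripper_force: 0.0
```

```bash
python3 go.py 0.605,-0.264,0.12,97.2
python3 - <<'E'
from h import *
I=capture("top"); cv2.imwrite("pics/s1.png",cv2.resize(np.hstack([I[250:360,200:330],capture("scene")[130:240,250:380]]),None,fx=3,fy=3)[:,:,::-1])
E
```

```text
10.4 [ 0.5176 -0.1584  0.1445] [179.9   0.4  96.9] w 0.0857 F [-0.3 -0.7  0.3] j7 0.7
0.605,-0.264,0.12,97.2 -> [-0.3838  0.2471  0.0847] [ 0.0003  0.0023 -0.0019]
```

View pics/s1.png

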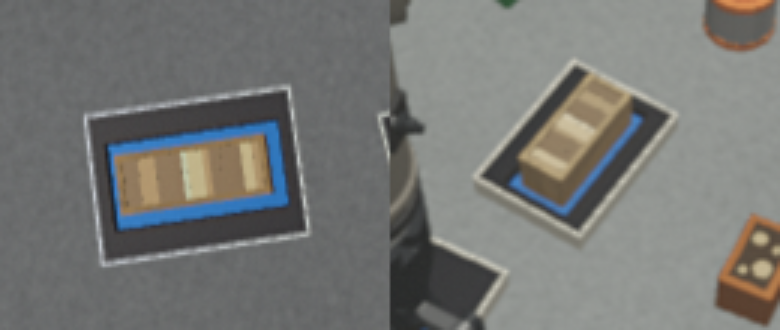

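The slab is seated flat in its cavity, with blue all round it (top crop (195,175)).

{"method": "drive_tool", "body": {
  "steps": [
    [-0.12,0.08,0,0,0,-0.002,1],
    [-0.26,0.16,0.05,0,0,-0.002,1],
    [-0.384,0.247,0.085,0,0,-0.002,1],
    [-0.384,0.247,0.085,0,0,-0.002,1],
    [-0.384,0.247,0.085,0,0,-0.002,1],
    [-0.384,0.247,0.085,0,0,-0.002,1],
    [-0.384,0.247,0.085,0,0,-0.002,1]
  ]
}}

```text
clock: 11.2
ee_pos: [0.6064, -0.2516, 0.1193]
tool_rot: [3.14, -0.002, 1.71]
force: [0.8, -0.1, 0.5]
gripper_width: 0.0857
gripper_force: 0.0
```

```bash
python3 go.py 0.605,-0.264,0.040,97.2
```

```text
11.2 [ 0.6064 -0.2516  0.1193] [ 1.799e+02 -1.000e-01  9.800e+01] w 0.0857 F [ 0.8 -0.1  0.5] j7 0.84
0.605,-0.264,0.040,97.2 -> [-0.0409 -0.0108  0.2643] [ 0.0005 -0.0005  0.0042]
```

{"method": "drive_tool", "body": {
  "steps": [
    [-0.041,-0.01,0.03,0,0,0.004,1],
    [-0.041,-0.01,0.03,0,0,0.004,1],
    [-0.041,-0.01,0.03,0,0,0.004,1],
    [-0.041,-0.01,0.03,0,0,0.004,1],
    [-0.041,-0.01,0.03,0,0,0.004,1],
    [-0.041,-0.01,0.03,0,0,0.004,1]
  ]
}}

```text
clock: 11.8
ee_pos: [0.6049, -0.2667, 0.1094]
tool_rot: [3.141, -0.0, 1.695]
force: [-0.4, -0.7, -0.4]
gripper_width: 0.0852
gripper_force: 0.0
```

```bash
python3 go.py 0.605,-0.264,0.040,97.2
```

```text
11.8 [ 0.6049 -0.2667  0.1094] [180.   -0.   97.1] w 0.0852 F [-0.4 -0.7 -0.4] j7 0.85
0.605,-0.264,0.040,97.2 -> [0.0087 0.0013 0.2315] [ 0.0001 -0.     -0.0005]
```

{"method": "drive_tool", "body": {
  "steps": [
    [0.006,0,0.08,0,0,0,1],
    [0.006,0,0.15,0,0,0,1],
    [0.006,0,0.2,0,0,0,1],
    [0.006,0,0.225,0,0,0,1],
    [0.006,0,0.232,0,0,0,1],
    [0.006,0,0.232,0,0,0,1],
    [0.006,0,0.232,0,0,0,1]
  ]
}}

```text
clock: 12.5
ee_pos: [0.6051, -0.2657, 0.0408]
tool_rot: [3.14, 0.001, 1.694]
force: [-0.5, -0.2, -0.0]
gripper_width: 0.0852
gripper_force: 0.0
```

{"method": "drive_tool", "body": {
  "steps": [
    [0,0,0,0,0,0,0.7],
    [0,0,0,0,0,0,0.5],
    [0,0,0,0,0,0,0.3],
    [0,0,0,0,0,0,0.1],
    [0,0,0,0,0,0,0.1],
    [0,0,0,0,0,0,0.1],
    [0,0,0,0,0,0,0.1],
    [0,0,0,0,0,0,0.1]
  ]
}}

```text
clock: 13.3
ee_pos: [0.6047, -0.2652, 0.0402]
tool_rot: [3.141, 0.0, 1.694]
force: [-1.0, -0.4, 3.6]
gripper_width: 0.0352
gripper_force: 40.1
```

```bash
python3 go.py 0.605,-0.264,0.040,97.2  0.44,-0.089,0.14,97.2
```

```text
13.3 [ 0.6047 -0.2652  0.0402] [180.    0.   97.1] w 0.0352 F [-1.  -0.4  3.6] j7 0.89
0.605,-0.264,0.040,97.2 -> [0.004  0.0014 0.0005] [ 0.0002  0.0001 -0.0007]
0.44,-0.089,0.14,97.2 -> [ 0.6505 -0.4723 -0.3334] [ 0.0002  0.0001 -0.0007]
```

{"method": "drive_tool", "body": {
  "steps": [
    [0,0,-0.1,0,0,0,0.1],
    [0.03,-0.02,-0.22,0,0,0,0.1],
    [0.13,-0.09,-0.31,0,0,0,0.1],
    [0.26,-0.19,-0.333,0,0,0,0.1],
    [0.39,-0.28,-0.333,0,0,0,0.1],
    [0.52,-0.38,-0.333,0,0,0,0.1],
    [0.61,-0.44,-0.333,0,0,0,0.1],
    [0.65,-0.472,-0.333,0,0,0,0.1]
  ]
}}

```text
clock: 14.1
ee_pos: [0.4365, -0.0853, 0.1382]
tool_rot: [-3.138, -0.004, 1.698]
force: [0.5, -0.0, -1.1]
gripper_width: 0.0349
gripper_force: 40.4
```

{"method": "drive_tool", "body": {
  "steps": [
    [0,0,0,0,0,0,0.1],
    [0,0,0,0,0,0,0.1],
    [0,0,0,0,0,0,0.1],
    [0,0,0,0,0,0,0.1]
  ]
}}

```text
clock: 14.5
ee_pos: [0.4406, -0.0903, 0.1397]
tool_rot: [3.141, 0.001, 1.693]
force: [0.8, 0.5, -1.1]
gripper_width: 0.0351
gripper_force: 40.4
```

```bash
python3 go.py 0.44,-0.089,0.057,97.2
```

```text
14.5 [ 0.4406 -0.0903  0.1397] [1.8e+02 1.0e-01 9.7e+01] w 0.0351 F [ 0.8  0.5 -1.1] j7 0.53
0.44,-0.089,0.057,97.2 -> [ 0.0049 -0.0015  0.2756] [ 0.0001  0.0005 -0.0012]
```

{"method": "drive_tool", "body": {
  "steps": [
    [0.004,0,0.12,0,0,0,0.1],
    [0.004,0,0.21,0,0,0,0.1],
    [0.004,0,0.26,0,0,0,0.1],
    [0.004,0,0.28,0,0,0,0.1],
    [0.004,0,0.29,0,0,0,0.1],
    [0.004,0,0.3,0,0,0,0.1],
    [0.004,0,0.307,0,0,0,0.1],
    [0.004,0,0.31,0,0,0,0.1]
  ]
}}

```text
clock: 15.3
ee_pos: [0.4403, -0.0879, 0.047]
tool_rot: [3.14, 0.0, 1.694]
force: [-0.1, 0.3, -1.2]
gripper_width: 0.0351
gripper_force: 40.4
```

{"method": "drive_tool", "body": {
  "steps": [
    [0,0,0,0,0,0,0.1],
    [0,0,0,0,0,0,0.1]
  ]
}}

```text
clock: 15.5
ee_pos: [0.44, -0.0878, 0.0469]
tool_rot: [3.141, -0.0, 1.694]
force: [-1.0, 0.6, -1.1]
gripper_width: 0.0353
gripper_force: 40.4
```

Not touching yet, so I ease it down about 1 mm.

{"method": "drive_tool", "body": {
  "steps": [
    [0,0,0.002,0,0,0,0.1],
    [0,0,0.003,0,0,0,0.1],
    [0,0,0.004,0,0,0,0.1],
    [0,0,0.004,0,0,0,0.1]
  ]
}}

```text
clock: 15.9
ee_pos: [0.44, -0.0878, 0.046]
tool_rot: [3.141, -0.001, 1.694]
force: [-1.9, 0.3, 6.3]
gripper_width: 0.0354
gripper_force: 40.8
```

Contact. Release and rise.

{"method": "drive_tool", "body": {
  "steps": [
    [0,0,0,0,0,0,0.5],
    [0,0,0,0,0,0,0.7],
    [0,0,0,0,0,0,0.9],
    [0,0,0,0,0,0,0.9],
    [0,0,-0.05,0,0,0,0.9],
    [0,0,-0.15,0,0,0,0.9],
    [0,0,-0.3,0,0,0,1],
    [0,0,-0.35,0,0,0,1]
  ]
}}

```text
clock: 16.7
ee_pos: [0.4421, -0.0888, 0.1539]
tool_rot: [3.135, 0.001, 1.694]
force: [0.6, 1.2, 0.8]
gripper_width: 0.085
gripper_force: 0.0
```

{"method": "drive_tool", "body": {
  "steps": [
    [0,0,0,0,0,0,1],
    [0,0,0,0,0,0,1],
    [0,0,0,0,0,0,1]
  ]
}}

```text
clock: 17.0
ee_pos: [0.4385, -0.0874, 0.149]
tool_rot: [-3.139, -0.001, 1.694]
force: [-0.5, 0.1, -1.1]
gripper_width: 0.0858
gripper_force: 0.0
```

```bash
python3 go.py 0.445,0.18,0.15,97.2
```

```text
17.0 [ 0.4385 -0.0874  0.149 ] [-179.8   -0.    97.1] w 0.0858 F [-0.5  0.1 -1.1] j7 0.51
0.445,0.18,0.15,97.2 -> [ 0.8819  0.1313 -0.0031] [-0.001  -0.0002 -0.0006]
```

{"method": "drive_tool", "body": {
  "steps": [
    [0.88,0.13,0,0,0,0,1],
    [0.88,0.13,0,0,0,0,1],
    [0.88,0.13,0,0,0,0,1],
    [0.88,0.13,0,0,0,0,1],
    [0.88,0.13,0,0,0,0,1],
    [0.88,0.13,0,0,0,0,1],
    [0.88,0.13,0,0,0,0,1],
    [0.88,0.13,0,0,0,0,1]
  ]
}}

```text
clock: 17.8
ee_pos: [0.4454, 0.1773, 0.1493]
tool_rot: [-3.139, 0.003, 1.694]
force: [0.2, -0.4, 0.3]
gripper_width: 0.0853
gripper_force: 0.0
```

```bash
python3 go.py 0.446,0.273,0.12,97.2
python3 - <<'E'
from h import *
I=capture("top"); S=capture("scene"); m=np.zeros((480,640),np.uint8)
for n,im in(("top",I),("scene",S)):
    for t,p,z in(("core",(.44,-.088,0),.006),("ring",(.446,.273,0),0)): cv2.polylines(im,[np.round(hull(n,t,p,z)).astype(int)],True,(0,255,0))
cv2.imwrite("pics/s2.png",cv2.resize(np.hstack([I[260:350,315:415],S[190:280,205:305],S[90:180,320:420]]),None,fx=2.6,fy=2.6,interpolation=0)[:,:,::-1])
E
```

```text
17.8 [0.4454 0.1773 0.1493] [-1.799e+02  1.000e-01  9.700e+01] w 0.0853 F [ 0.2 -0.4  0.3] j7 -0.07
0.446,0.273,0.12,97.2 -> [0.3165 0.0413 0.0968] [-0.0007  0.0008 -0.0009]
```

View pics/s2.png

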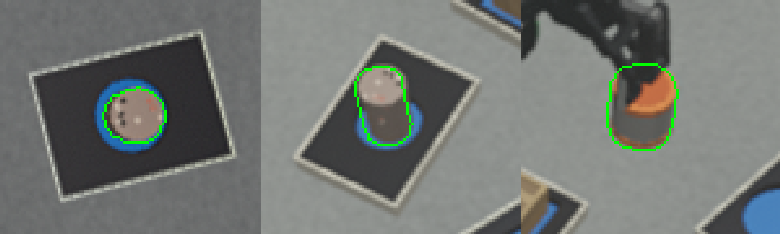

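The core stands in the small round cavity (crop (135,115)) with blue round it. The ring outline matches at (640,105).

{"method": "drive_tool", "body": {
  "steps": [
    [0.16,0.02,0,0,0,0,1],
    [0.3,0.04,0.05,0,0,0,1],
    [0.316,0.041,0.097,0,0,0,1],
    [0.316,0.041,0.097,0,0,0,1],
    [0.316,0.041,0.097,0,0,0,1],
    [0.316,0.041,0.097,0,0,0,1],
    [0.316,0.041,0.097,0,0,0,1],
    [0.316,0.041,0.097,0,0,0,1]
  ]
}}

```text
clock: 18.7
ee_pos: [0.447, 0.2738, 0.122]
tool_rot: [3.141, -0.001, 1.693]
force: [-0.1, 0.5, 0.8]
gripper_width: 0.0853
gripper_force: 0.0
```

```bash
python3 go.py 0.446,0.273,0.036,97.2
```

```text
18.7 [0.447  0.2738 0.122 ] [179.9  -0.   97. ] w 0.0853 F [-0.1  0.5  0.8] j7 -0.19
0.446,0.273,0.036,97.2 -> [-0.0023 -0.004   0.2867] [ 0.0003 -0.0002 -0.0012]
```

{"method": "drive_tool", "body": {
  "steps": [
    [-0.002,-0.003,0.1,0,0,0,1],
    [-0.002,-0.003,0.18,0,0,0,1],
    [-0.002,-0.003,0.24,0,0,0,1],
    [-0.002,-0.003,0.275,0,0,0,1],
    [-0.002,-0.003,0.287,0,0,0,1],
    [-0.002,-0.003,0.287,0,0,0,1],
    [-0.002,-0.003,0.287,0,0,0,1]
  ]
}}

```text
clock: 19.4
ee_pos: [0.4465, 0.2742, 0.0362]
tool_rot: [3.14, -0.001, 1.694]
force: [-0.7, 0.8, -0.7]
gripper_width: 0.0855
gripper_force: 0.0
```

{"method": "drive_tool", "body": {
  "steps": [
    [0,0,0,0,0,0,0.75],
    [0,0,0,0,0,0,0.6],
    [0,0,0,0,0,0,0.4],
    [0,0,0,0,0,0,0.4],
    [0,0,0,0,0,0,0.4],
    [0,0,0,0,0,0,0.4]
  ],
  "force": 50
}}

```text
clock: 20.0
ee_pos: [0.4461, 0.2743, 0.0361]
tool_rot: [3.141, -0.001, 1.694]
force: [-1.2, -0.5, 5.5]
gripper_width: 0.0551
gripper_force: 53.3
```

```bash
python3 go.py 0.446,0.273,0.036,97.2  0.609,0.265,0.13,97.2
```

```text
20.0 [0.4461 0.2743 0.0361] [ 1.799e+02 -1.000e-01  9.710e+01] w 0.0551 F [-1.2 -0.5  5.5] j7 -0.11
0.446,0.273,0.036,97.2 -> [-0.0042 -0.0008  0.0005] [ 0.0003 -0.0003 -0.0006]
0.609,0.265,0.13,97.2 -> [-0.0973  0.5354 -0.3125] [ 0.0003 -0.0003 -0.0006]
```

{"method": "drive_tool", "body": {
  "steps": [
    [0,0,-0.1,0,0,0,0.4],
    [0,0,-0.22,0,0,0,0.4],
    [-0.02,0.11,-0.3,0,0,0,0.4],
    [-0.045,0.25,-0.312,0,0,0,0.4],
    [-0.07,0.38,-0.312,0,0,0,0.4],
    [-0.09,0.49,-0.312,0,0,0,0.4],
    [-0.097,0.535,-0.312,0,0,0,0.4],
    [-0.097,0.535,-0.312,0,0,0,0.4]
  ]
}}

```text
clock: 20.8
ee_pos: [0.6101, 0.2629, 0.1274]
tool_rot: [-3.142, 0.003, 1.692]
force: [-0.2, 0.3, -2.5]
gripper_width: 0.055
gripper_force: 54.2
```

{"method": "drive_tool", "body": {
  "steps": [
    [0,0,0,0,0,0,0.4],
    [0,0,0,0,0,0,0.4],
    [0,0,0,0,0,0,0.4],
    [0,0,0,0,0,0,0.4]
  ]
}}

```text
clock: 21.2
ee_pos: [0.6076, 0.2655, 0.129]
tool_rot: [-3.141, -0.001, 1.695]
force: [0.4, 0.0, -1.6]
gripper_width: 0.055
gripper_force: 54.2
```

```bash
python3 go.py 0.609,0.265,0.0425,97.2
```

```text
21.2 [0.6076 0.2655 0.129 ] [-180.    -0.    97.1] w 0.055 F [ 0.4  0.  -1.6] j7 -0.03
0.609,0.265,0.0425,97.2 -> [-0.0023  0.0044  0.2883] [-0.0001 -0.0002 -0.0003]
```

{"method": "drive_tool", "body": {
  "steps": [
    [-0.002,0.004,0.12,0,0,0,0.4],
    [-0.002,0.004,0.2,0,0,0,0.4],
    [-0.002,0.004,0.245,0,0,0,0.4],
    [-0.002,0.004,0.262,0,0,0,0.4],
    [-0.002,0.004,0.272,0,0,0,0.4],
    [-0.002,0.004,0.28,0,0,0,0.4],
    [-0.002,0.004,0.286,0,0,0,0.4],
    [-0.002,0.004,0.286,0,0,0,0.4]
  ]
}}

```text
clock: 22.0
ee_pos: [0.6102, 0.2645, 0.0437]
tool_rot: [3.14, -0.0, 1.694]
force: [-0.3, -0.5, -1.8]
gripper_width: 0.0544
gripper_force: 54.2
```

{"method": "drive_tool", "body": {
  "steps": [
    [0,0,0.001,0,0,0,0.4],
    [0,0,0.002,0,0,0,0.4],
    [0,0,0.002,0,0,0,0.4]
  ]
}}

```text
clock: 22.3
ee_pos: [0.6098, 0.2644, 0.0426]
tool_rot: [3.141, -0.0, 1.694]
force: [-0.3, -0.7, -1.7]
gripper_width: 0.0549
gripper_force: 54.2
```

{"method": "drive_tool", "body": {
  "steps": [
    [0,0,0.002,0,0,0,0.4],
    [0,0,0.003,0,0,0,0.4],
    [0,0,0.004,0,0,0,0.4],
    [0,0,0.004,0,0,0,0.4]
  ]
}}

```text
clock: 22.7
ee_pos: [0.6099, 0.2644, 0.0423]
tool_rot: [3.141, -0.0, 1.694]
force: [-3.0, -0.2, 5.3]
gripper_width: 0.0545
gripper_force: 54.6
```

{"method": "drive_tool", "body": {
  "steps": [
    [0,0,0,0,0,0,0.75],
    [0,0,0,0,0,0,0.9],
    [0,0,0,0,0,0,1],
    [0,0,0,0,0,0,1],
    [0,0,-0.05,0,0,0,1],
    [0,0,-0.15,0,0,0,1],
    [0,0,-0.28,0,0,0,1],
    [0,0,-0.35,0,0,0,1]
  ]
}}

```text
clock: 23.5
ee_pos: [0.6118, 0.2645, 0.1511]
tool_rot: [3.135, -0.001, 1.694]
force: [0.4, -0.9, 1.0]
gripper_width: 0.0852
gripper_force: 0.0
```

{"method": "drive_tool", "body": {
  "steps": [
    [0,0,0,0,0,0,1],
    [0,0,0,0,0,0,1],
    [0,0,0,0,0,0,1]
  ]
}}

```text
clock: 23.8
ee_pos: [0.6087, 0.2642, 0.1449]
tool_rot: [-3.139, 0.0, 1.694]
force: [0.2, 0.6, 0.4]
gripper_width: 0.0856
gripper_force: 0.0
```

```bash
python3 go.py 0.6025,0.098,0.13,106.1
```

```text
23.8 [0.6087 0.2642 0.1449] [-179.9    0.    97.1] w 0.0856 F [0.2 0.6 0.4] j7 -0.03
0.6025,0.098,0.13,106.1 -> [-0.5473 -0.0888  0.0502] [-0.0008  0.     -0.0501]
```

{"method": "drive_tool", "body": {
  "steps": [
    [-0.547,-0.089,0,0,0,-0.05,1],
    [-0.547,-0.089,0,0,0,-0.05,1],
    [-0.547,-0.089,0.05,0,0,-0.05,1],
    [-0.547,-0.089,0.05,0,0,-0.05,1],
    [-0.547,-0.089,0.05,0,0,-0.05,1],
    [-0.547,-0.089,0.05,0,0,-0.05,1],
    [-0.547,-0.089,0.05,0,0,-0.05,1],
    [-0.547,-0.089,0.05,0,0,-0.05,1]
  ]
}}

```text
clock: 24.6
ee_pos: [0.6035, 0.101, 0.1309]
tool_rot: [-3.142, -0.001, 1.856]
force: [0.1, -0.1, -0.1]
gripper_width: 0.0853
gripper_force: 0.0
```

```bash
python3 go.py 0.6025,0.098,0.034,106.1
```

```text
24.6 [0.6035 0.101  0.1309] [-1.800e+02 -1.000e-01  1.063e+02] w 0.0853 F [ 0.1 -0.1 -0.1] j7 0.37
0.6025,0.098,0.034,106.1 -> [-0.009  -0.0059  0.323 ] [-0.     -0.0003  0.0012]
```

{"method": "drive_tool", "body": {
  "steps": [
    [-0.007,-0.004,0.12,0,0,0,1],
    [-0.007,-0.004,0.21,0,0,0,1],
    [-0.007,-0.004,0.27,0,0,0,1],
    [-0.007,-0.004,0.31,0,0,0,1],
    [-0.007,-0.004,0.323,0,0,0,1],
    [-0.007,-0.004,0.323,0,0,0,1],
    [-0.007,-0.004,0.323,0,0,0,1],
    [-0.007,-0.004,0.323,0,0,0,1]
  ]
}}

```text
clock: 25.4
ee_pos: [0.604, 0.0959, 0.0356]
tool_rot: [3.139, 0.0, 1.852]
force: [0.1, -0.6, 1.0]
gripper_width: 0.0856
gripper_force: 0.0
```

{"method": "drive_tool", "body": {
  "steps": [
    [0,0,0,0,0,0,0.7],
    [0,0,0,0,0,0,0.5],
    [0,0,0,0,0,0,0.3],
    [0,0,0,0,0,0,0.15],
    [0,0,0,0,0,0,0.15],
    [0,0,0,0,0,0,0.15],
    [0,0,0,0,0,0,0.15]
  ],
  "force": 40
}}

```text
clock: 26.1
ee_pos: [0.6033, 0.0958, 0.0347]
tool_rot: [3.141, 0.0, 1.851]
force: [-0.0, -0.4, 3.8]
gripper_width: 0.0395
gripper_force: 43.0
```

```bash
python3 go.py 0.6025,0.098,0.034,106.1 0.608,-0.098,0.13,75.7
```

```text
26.1 [0.6033 0.0958 0.0347] [180.    0.  106.1] w 0.0395 F [-0.  -0.4  3.8] j7 0.43
0.6025,0.098,0.034,106.1 -> [ 0.0077 -0.0005  0.0022] [ 0.0003  0.     -0.0001]
0.608,-0.098,0.13,75.7 -> [-0.6252 -0.1636 -0.3178] [ 0.0003 -0.      0.1688]
```

{"method": "drive_tool", "body": {
  "steps": [
    [0,0,-0.1,0,0,0,0.15],
    [0,0,-0.22,0,0,0,0.15],
    [-0.1,-0.03,-0.3,0,0,0.03,0.15],
    [-0.22,-0.06,-0.318,0,0,0.06,0.15],
    [-0.35,-0.09,-0.318,0,0,0.09,0.15],
    [-0.48,-0.125,-0.318,0,0,0.125,0.15],
    [-0.59,-0.155,-0.318,0,0,0.155,0.15],
    [-0.632,-0.163,-0.318,0,0,0.169,0.15]
  ]
}}

```text
clock: 26.9
ee_pos: [0.6066, -0.106, 0.1293]
tool_rot: [-3.141, 0.004, 1.311]
force: [-0.2, -1.1, -2.0]
gripper_width: 0.039
gripper_force: 42.5
```

{"method": "drive_tool", "body": {
  "steps": [
    [0,0,0,0,0,0,0.15],
    [0,0,0,0,0,0,0.15],
    [0,0,0,0,0,0,0.15],
    [0,0,0,0,0,0,0.15],
    [0,0,0,0,0,0,0.15]
  ]
}}

```text
clock: 27.4
ee_pos: [0.6087, -0.0981, 0.1296]
tool_rot: [-3.141, -0.001, 1.323]
force: [-0.2, -0.1, -0.9]
gripper_width: 0.0394
gripper_force: 42.5
```

```bash
python3 go.py 0.6075,-0.100,0.041,75.7
python3 - <<'E'
from h import *
I=capture("top"); S=capture("scene")
cv2.imwrite("pics/s3.png",cv2.resize(np.hstack([I[175:265,130:230],S[130:220,375:475],S[220:310,255:355]]),None,fx=2.6,fy=2.6,interpolation=0)[:,:,::-1])
E
```

```text
27.4 [ 0.6087 -0.0981  0.1296] [-180.    -0.    75.8] w 0.0394 F [-0.2 -0.1 -0.9] j7 0.24
0.6075,-0.100,0.041,75.7 -> [-0.0073 -0.0022  0.2954] [-0.0001 -0.0003  0.0007]
```

View pics/s3.png

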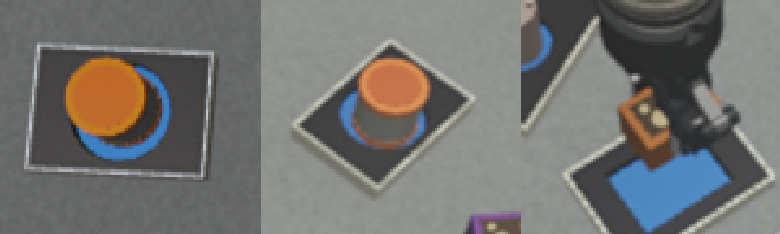

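The ring stands in its cavity (crops (115,110) and (390,100)). The block is held level over its tray (660,125). Lowering.

{"method": "drive_tool", "body": {
  "steps": [
    [-0.007,-0.002,0.12,0,0,0,0.15],
    [-0.007,-0.002,0.2,0,0,0,0.15],
    [-0.007,-0.002,0.25,0,0,0,0.15],
    [-0.007,-0.002,0.27,0,0,0,0.15],
    [-0.007,-0.002,0.28,0,0,0,0.15],
    [-0.007,-0.002,0.287,0,0,0,0.15],
    [-0.007,-0.002,0.292,0,0,0,0.15],
    [-0.007,-0.002,0.292,0,0,0,0.15]
  ]
}}

```text
clock: 28.3
ee_pos: [0.6079, -0.1019, 0.0428]
tool_rot: [3.14, -0.0, 1.321]
force: [-0.7, 0.2, -1.5]
gripper_width: 0.0391
gripper_force: 42.5
```

{"method": "drive_tool", "body": {
  "steps": [
    [0,0,0.002,0,0,0,0.15],
    [0,0,0.003,0,0,0,0.15],
    [0,0,0.003,0,0,0,0.15]
  ]
}}

```text
clock: 28.6
ee_pos: [0.6074, -0.1018, 0.0414]
tool_rot: [3.141, -0.0, 1.321]
force: [-0.1, 0.1, -2.6]
gripper_width: 0.0392
gripper_force: 42.5
```

{"method": "drive_tool", "body": {
  "steps": [
    [0,0,0.002,0,0,0,0.15],
    [0,0,0.003,0,0,0,0.15],
    [0,0,0.004,0,0,0,0.15],
    [0,0,0.004,0,0,0,0.15]
  ]
}}

```text
clock: 29.0
ee_pos: [0.6075, -0.1018, 0.0407]
tool_rot: [3.141, -0.0, 1.321]
force: [-1.4, 1.2, 5.3]
gripper_width: 0.0392
gripper_force: 43.2
```

{"method": "drive_tool", "body": {
  "steps": [
    [0,0,0,0,0,0,0.6],
    [0,0,0,0,0,0,0.75],
    [0,0,0,0,0,0,0.9],
    [0,0,0,0,0,0,0.9],
    [0,0,-0.05,0,0,0,0.9],
    [0,0,-0.15,0,0,0,0.9],
    [0,0,-0.3,0,0,0,1],
    [0,0,-0.45,0,0,0,1]
  ]
}}

```text
clock: 29.8
ee_pos: [0.607, -0.1019, 0.1771]
tool_rot: [-3.141, 0.0, 1.32]
force: [1.1, 0.3, 0.3]
gripper_width: 0.0854
gripper_force: 0.0
```

```bash
python3 go.py 0.45,0.0,0.25,75.7
```

```text
29.8 [ 0.607  -0.1019  0.1771] [-180.     0.    75.6] w 0.0854 F [1.1 0.3 0.3] j7 0.21
0.45,0.0,0.25,75.7 -> [ 0.1991 -0.5911 -0.2428] [-0.0001  0.0001 -0.0004]
```

{"method": "drive_tool", "body": {
  "steps": [
    [0.2,-0.59,-0.24,0,0,0,1],
    [0.2,-0.59,-0.24,0,0,0,1],
    [0.2,-0.59,-0.24,0,0,0,1],
    [0.2,-0.59,-0.24,0,0,0,1],
    [0.2,-0.59,-0.24,0,0,0,1],
    [0.2,-0.59,-0.24,0,0,0,1],
    [0.2,-0.59,-0.24,0,0,0,1],
    [0.2,-0.59,-0.24,0,0,0,1]
  ]
}}

```text
clock: 30.6
ee_pos: [0.4513, -0.0016, 0.2467]
tool_rot: [3.141, 0.002, 1.317]
force: [-0.7, 0.4, 0.7]
gripper_width: 0.0856
gripper_force: 0.0
```

Run:
```python
from h import *
cv2.imwrite("pics/f.png",np.hstack([capture("scene")[60:400,170:500],capture("top")[60:400,120:500]])[:,:,::-1])
```

```text
(no output)
```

View pics/f.png

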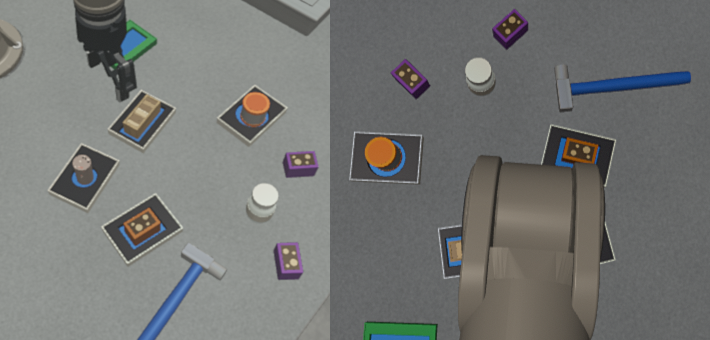

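All four specimens are upright in their own cavities (scene crop: slab (145,115), core (83,168), ring (255,110), block (142,223)). The jar, hammer and purple blocks have not moved, and the gripper is clear.

```bash
python3 -c "
from bench import job; print(job.hand_in())"
```

```text
the job is handed in; nothing more can be done
None
```

All four specimens are upright in their matching trays, the jar and hammer were not moved, and the job was handed in at about 31 s of the 106 s allowed; no verdict came back.

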